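# Load a seawater strainer housing with its rings and core

### The job

Put the strainer cartridge together: drop the thick plain spacer ring flat into the upright housing tube, then the thin perforated strainer ring flat on top of it, so they lie as one column at the bottom. Then take the core rod from its stand and slide it foot first down through both rings until it stands on the housing's floor, and let go. Leave the shells, the jar, the calipers and the dish where they are.

Things in the scene. Friction and masses are not known exactly. Their poses are not given: they have to be found in the camera images.
- housing_floor (a point): Centre of the inner floor of the housing: a fixed upright grey plastic tube, open at the top, on a round flange 116 mm wide and 6 mm high. The floor is 8 mm above the bench; bore 67 mm wide, wall 4 mm. The bore widens over its top 10 mm to 77 mm at the rim (85 mm outside). z is up, along the tube.
- housing_mouth (a point): Centre of the housing's mouth, level with the rim, 73 mm above the bench and 65 mm above the inner floor. z is up.
- spacer_center (a point): Centre (half-way up) of the spacer ring: loose plain white plastic ring, 62 mm outside diameter, 36 mm hole, 20 mm thick, lying flat on the bench. z is the ring's axis. About 70 g.
- strainer_center (a point): Centre (half-way up) of the strainer ring: loose white plastic ring, 62 mm outside diameter, 36 mm hole, 14 mm thick, with a circle of twelve small dark holes round it, lying flat on the bench. z is the ring's axis. About 45 g. The two rings may lie on either side.
- core_center (a point): Centre (half-way up) of the core: loose dark steel rod, 28 mm diameter, 140 mm long, its foot tapered to 22 mm over the last 5 mm. It starts upright in its stand with its foot 10 mm above the bench. z is along the rod, from foot to top. About 160 g.
- core_foot (a point): Centre of the lower end face of the core, 70 mm below its centre.
- stand: Fixed aluminium block, 74 x 74 mm, 30 mm high, with one round pocket 29 to 31 mm wide and 20 mm deep that holds the core. Origin at the centre of its underside.
- scallop: Bystander: chalky white scallop valve, 100 mm across, 20 mm high, lying on the bench. Origin at its underside.
- mussel: Bystander: dark blue mussel shell, 85 mm long (x), 38 mm wide, 19 mm high. Origin at its underside.
- jar: Bystander: squat amber glass jar with black lid, 84 mm wide, 76 mm high. Origin at its underside.
- calipers: Bystander: steel calipers, 200 mm long (x), jaws 55 mm to -y, 7 mm thick. Origin at the underside of the beam's middle.
- dish: Bystander: shallow white dish, 100 mm wide, 16 mm high. Origin at its underside.
There are look-alikes about, which are no part of the job. Leave any blue look-alike of the part that bears spacer_center alone. Of the things that look like the part that bears core_center, the larger one is meant.

How it is judged:
By the outcome, as a careful person would: the job done as asked, in the order asked, and still so for the second after the job is handed in, with the robot touching nothing.
It also fails if it takes over 70 s, if anything falls off the work surface, if the arm or the gripper's body presses on something with over 40 N, if the wrist force passes 120 N, or if a joint passes its speed limit or range.

### The arm

A 6-joint arm with a two-finger parallel gripper is mounted at the origin on the work surface. World frame = base frame: x ahead of the robot, y to its left, z up, the work surface at z = 0. Lengths are in m, angles in rad, forces in N, time in s.
With the tool pointing down it reaches from about 0.3 to 0.875 m from the base axis. Payload 4.2 kg.
Tool frame: the origin (TCP) lies midway between the tips of the shut fingers; the grasp point (between the pads) lies 19 mm behind it; z points along the fingers, y is the direction in which the jaws open and shut (so a half turn about z gives the same grasp; the last joint's range is limited). The gripper opens to 85 mm and grips with 20 to 120 N. Pads are 22 mm wide; open, the fingers measure 114 mm over their backs; the gripper's body (76 mm by 85 mm) begins 54 mm behind the grasp point. The pads swing forward as they close: fully open they stand 13 mm farther back than shut.
Start: joints at [1.162, 0.32, 1.565, -0, 1.257, -0.02], TCP at [0.218, 0.532, 0.231] pointing down, gripper open.
Joint ranges: [-3.11, 3.11], [-0.84, 2.01], [0.21, 2.61], [-1.34, 4.49], [0.05, 2.63], [-2.56, 2.56]. Speed limits (rad/s): [2.57, 2.57, 3.14, 3.14, 3.14, 3.14].

### API

Orientations are given as a unit quaternion [x, y, z, w].
In Python, from rig import status, viewer, close_job gives the robot as it stands. The module is installed in compiled form; this text tells all that it offers.
- The arm moves only by the tool send_rows, never from a script. Its argument "steps" is a list of rows, each a list of 3 entries, a list of its own where there are three numbers: the shift along the tool's x, y, z in m, then the turn, a rotation vector about the tool's x, y, z in rad, then the finger opening in m, from 0 to 0.0854. A call has 1 to 20 rows; each row is the pose to reach, as a shift and turn from the pose commanded when the call began, along the tool's axes at that moment; what a row does not reach only later rows make up. A row lasts 1/10 s, in which the tool goes at most 50 mm and 8.59 degrees, less where a joint would pass 70% of its speed; a pose out of reach is approached as far as the arm can. A call with a gripper value outside its range is refused whole. The fingers move at their own pace and stop on an object; the grip force is fixed at half the most. Time passes only in rows, so rows that repeat a pose let the fingers close. It gives the time, the measured TCP pose, the force and the opening at its end, in the units of the state.
- status.read_state(): the state, without advancing time (a new reading comes with each control period).
- viewer.camera(name): name is "scene" or "top" or "wrist"; returns the picture (420x560x3 uint8, blue, green, red); there is no depth.
- viewer.calibration(name): a dict with "K" (3x3 intrinsics, pixels), "distortion" ([k1, k2, p1, p2, k3] as OpenCV has them; the pictures are not rectified), "R" (3x3) and "t" (3): a world point X has camera coordinates R X + t; the wrist camera has in their place "T_tool_cam" (4x4, takes a point from camera to tool coordinates, whose origin is the TCP and whose axes are the flange's). Camera axes: x right, y down, z forward; pixel columns grow to the right and rows downward; lengths in m; the calibration is good to about 2 mm. A picture is of the moment at which its call begins: read the wrist's pose just before it. calibration takes no time and is no camera call.
- close_job(): hands the job in, once; it reports no verdict.
The state is a dict: "clock": time; "joints": joint angles; "qvel": joint speeds; "joint_torque": joint torques, N m; "tcp_pos": TCP position; "tcp_rot": TCP orientation; "contact_force": force on the tool from outside, world axes, zero at the start; "moment": the same for the moment, N m; "width": finger opening in m.
Only numpy, scipy, OpenCV 4.12 (cv2) and the standard library are available. Lean on these libraries where they do the work, as an engineer would, in place of code of your own. Each camera call takes 0.05 s, during which the arm holds its last target. There are 200 camera calls.

## Working session

There is one attempt and no reset: what is moved stays moved. The work goes in short steps, Python scripts to look and compute and a tool call to move; the robot and the scene stay as the last step left them, time stands still between calls to the robot, and variables do not carry over. Pictures are saved under pics/ and viewed, about 8 in all and at most 12, crops included, and the job is handed in when it is done.

Besides the shell and the picture viewer there is one more tool, called after ">>>" as a command line: name --argument value ..., lists and objects as JSON in quotes. send_rows: Moves the arm, as the interface text tells. Its arguments: {"type":"object","properties":{"steps":{"type":"array"}},"required":["steps"]}

```bash
mkdir -p pics; cat > h.py <<'E'
import numpy as np,cv2
from rig import status,viewer
from scipy.spatial.transform import Rotation as Ro
def snap(n,f): 
    im=viewer.camera(n); cv2.imwrite('pics/'+f,im); return im
def ray(name,px,st=None):
    c=viewer.calibration(name);K=np.array(c['K']);D=np.array(c['distortion'],float)
    u=cv2.undistortPoints(np.array([[px]],float),K,D)[0,0];d=np.array([u[0],u[1],1.])
    if name=='wrist':
        st=st or status.read_state();T=np.array(c['T_tool_cam']);R=Ro.from_quat(st['tcp_rot']).as_matrix()
        return R@T[:3,3]+np.array(st['tcp_pos']),R@T[:3,:3]@d
    R=np.array(c['R']);t=np.array(c['t']);return -R.T@t,R.T@d
def at(name,px,z,st=None):
    o,d=ray(name,px,st);return (o+d*(z-o[2])/d[2]).round(4)
E
python3 - <<'E'
from h import *
s=status.read_state();print(s)
print(viewer.calibration('wrist'))
a=snap('top','t0.png');b=snap('scene','s0.png')
E
```

```text
{'clock': 0.0, 'joints': array([ 1.16196996e+00,  3.20309100e-01,  1.56567428e+00,  1.79989084e-05,
        1.25739188e+00, -2.00010944e-02]), 'qvel': array([ 0.00196729, -0.0001324 ,  0.00221614,  0.00071327, -0.00025356,
        0.00080132]), 'joint_torque': array([ 2.59908367e-03, -4.15525603e+01, -2.34168220e+01,  1.40979887e-04,
        8.16039392e-03, -2.29464524e-05]), 'tcp_pos': array([0.2177906 , 0.53164807, 0.23047422]), 'tcp_rot': array([ 1.93192925e-01,  9.81160384e-01, -8.69073595e-04, -1.98009577e-04]), 'contact_force': array([-0.18363054, -0.24829698,  0.55821468]), 'moment': array([0.03562916, 0.01187514, 0.03781314]), 'width': 0.08535425308281926}
{'K': array([[376.7550623 ,   0.        , 284.17307939],
       [  0.        , 376.7550623 , 207.46451926],
       [  0.        ,   0.        ,   1.        ]]), 'distortion': array([-0.05937785,  0.        ,  0.        ,  0.        ,  0.        ]), 'T_tool_cam': array([[-1.05564437e-03, -9.48309473e-01, -3.17345283e-01,
         8.24082790e-02],
       [ 9.99999434e-01, -1.04299682e-03, -2.09740036e-04,
        -4.53863282e-04],
       [-1.32091657e-04, -3.17345325e-01,  9.48310038e-01,
        -1.41919904e-01],
       [ 0.00000000e+00,  0.00000000e+00,  0.00000000e+00,
         1.00000000e+00]])}
```

View pics/t0.png

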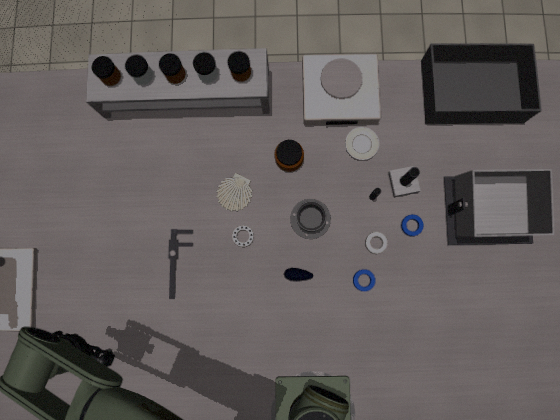

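View pics/s0.png

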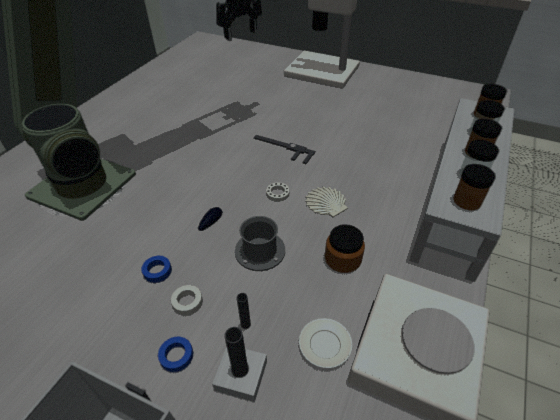

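The top view shows the housing at about (311,218), the strainer at (243,236) and the white spacer at (376,242). The core is in its stand at (405,182), with a small look-alike rod at (375,194). The blue rings are at (412,225) and (364,280).

```bash
python3 - <<'E'
from h import *
for n,p,z in [('mouth',(311,216.5),.073),('flange',(310.5,219),.006),('strainer',(243,236),.014),('spacer',(376,242),.02),('coretop',(411,175),.15),('stand',(405,182),.03),('blue1',(412,225),.02),('blue2',(364,280),.02),('small',(375,194),.03),('jar',(289,152),.076),('mussel',(298,274),.01)]: print(n,at('top',p,z))
for n,p,z in [('mouth',(258,228),.073),('strainer',(278,190),.014),('spacer',(187,298),.02),('coretop',(235,333),.15)]: print('s',n,at('scene',p,z))
im=cv2.imread('pics/t0.png')[150:300,210:450]; cv2.imwrite('pics/t0c.png',cv2.resize(im,None,fx=3.3,fy=3.3,interpolation=cv2.INTER_CUBIC))
E
```

```text
mouth [ 0.5394 -0.0036  0.073 ]
flange [ 0.5404 -0.0044  0.006 ]
strainer [0.4938 0.1886 0.014 ]
spacer [ 0.4704 -0.1873  0.02  ]
coretop [ 0.6352 -0.2657  0.15  ]
stand [ 0.6391 -0.2751  0.03  ]
blue1 [ 0.5168 -0.2915  0.02  ]
blue2 [ 0.3647 -0.15    0.02  ]
small [ 0.6059 -0.188   0.03  ]
jar [0.7208 0.0538 0.076 ]
mussel [0.3844 0.0341 0.01  ]
s mouth [ 0.5427 -0.0036  0.073 ]
s strainer [0.5006 0.1854 0.014 ]
s spacer [ 0.4755 -0.1913  0.02  ]
s coretop [ 0.6469 -0.2738  0.15  ]
```

View pics/t0c.png

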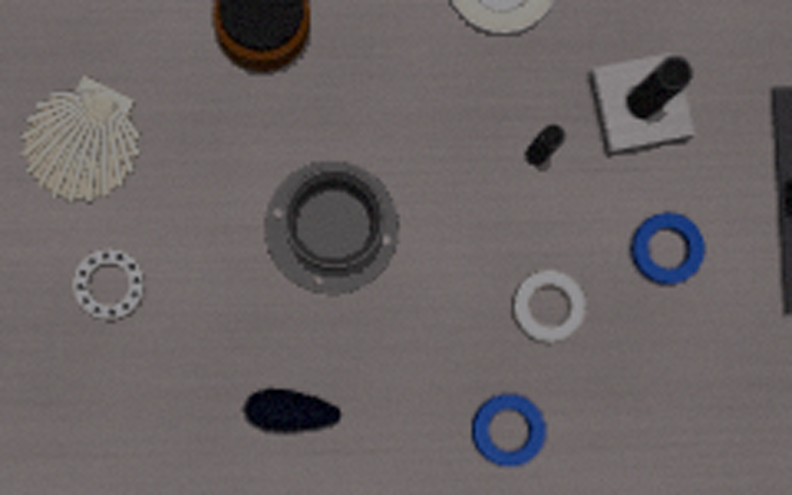

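>>> send_rows --steps '[[[-0.508,-0.571,0.08],[0,0,-0.389],0.0854],[[-0.508,-0.571,0.08],[0,0,-0.389],0.0854],[[-0.508,-0.571,0.08],[0,0,-0.389],0.0854],[[-0.508,-0.571,0.08],[0,0,-0.389],0.0854],[[-0.508,-0.571,0.08],[0,0,-0.389],0.0854],[[-0.508,-0.571,0.08],[0,0,-0.389],0.0854],[[-0.508,-0.571,0.08],[0,0,-0.389],0.0854],[[-0.508,-0.571,0.08],[0,0,-0.389],0.0854],[[-0.508,-0.571,0.08],[0,0,-0.389],0.0854],[[-0.508,-0.571,0.08],[0,0,-0.389],0.0854],[[-0.508,-0.571,0.08],[0,0,-0.389],0.0854],[[-0.508,-0.571,0.08],[0,0,-0.389],0.0854],[[-0.508,-0.571,0.08],[0,0,-0.389],0.0854],[[-0.508,-0.571,0.08],[0,0,-0.389],0.0854],[[-0.508,-0.571,0.08],[0,0,-0.389],0.0854],[[-0.508,-0.571,0.08],[0,0,-0.389],0.0854],[[-0.508,-0.571,0.08],[0,0,-0.389],0.0854],[[-0.508,-0.571,0.08],[0,0,-0.389],0.0854],[[-0.508,-0.571,0.08],[0,0,-0.389],0.0854],[[-0.508,-0.571,0.08],[0,0,-0.389],0.0854]]'

```text
clock: 2.1
tcp_pos: [0.4712, -0.1874, 0.1516]
tcp_rot: [-0.001, 1.0, 0.0, -0.0]
contact_force: [1.2, -0.8, -0.3]
width: 0.0853
```

```bash
python3 - <<'E'
from h import *
s=status.read_state();print(s['tcp_pos'],s['tcp_rot'],s['joints'])
snap('wrist','w1.png')
E
```

```text
[ 0.47122649 -0.18738823  0.15156871] [-1.00497091e-03  9.99999480e-01  1.71793559e-04 -2.02320723e-06] [-4.01364665e-01  2.81418978e-01  1.83793820e+00  3.68621225e-04
  1.02237378e+00 -1.97436313e+00]
```

View pics/w1.png

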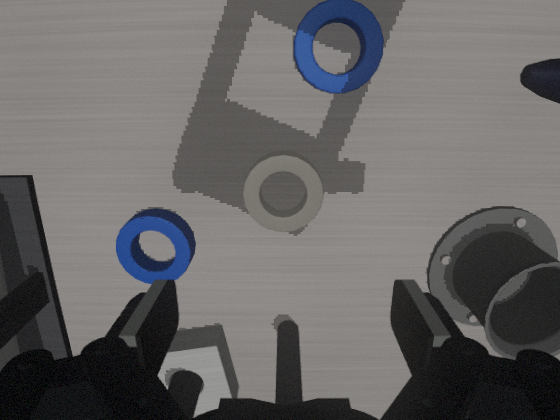

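The wrist view shows the white spacer's top face centred at about (283,191). The blue rings are clear of it, and the housing is at the right.

```bash
python3 - <<'E'
from h import *
for p in [(283,191),(243,191),(323,191),(283,153),(283,230)]: print(at('wrist',p,.02))
print(at('wrist',(500,266),.006))
c=viewer.calibration('wrist');T=np.linalg.inv(c['T_tool_cam'])
for P in [(0,0.0427,-.013),(0,-.0427,-.013),(.011,.0427,-.013),(-.011,.0427,-.013)]: print(P,cv2.projectPoints(np.array([P]),cv2.Rodrigues(T[:3,:3])[0],T[:3,3],c['K'],c['distortion'])[0].ravel())
E
```

```text
[ 0.4674 -0.1886  0.02  ]
[ 0.4674 -0.2188  0.02  ]
[ 0.4673 -0.1584  0.02  ]
[ 0.4385 -0.1886  0.02  ]
[ 0.499  -0.1886  0.02  ]
[0.5387 0.     0.006 ]
(0, 0.0427, -0.013) [392.17022692 301.28630414]
(0, -0.0427, -0.013) [177.31546277 301.5368299 ]
(0.011, 0.0427, -0.013) [394.90557206 276.77494003]
(-0.011, 0.0427, -0.013) [389.51595719 324.54556109]
```

>>> send_rows --steps '[[[0.002,-0.001,0.03],[0,0,0],0.0854],[[0.002,-0.001,0.06],[0,0,0],0.0854],[[0.002,-0.001,0.09],[0,0,0],0.0854],[[0.002,-0.001,0.11],[0,0,0],0.0854],[[0.002,-0.001,0.125],[0,0,0],0.0854],[[0.002,-0.001,0.138],[0,0,0],0.0854],[[0.002,-0.001,0.146],[0,0,0],0.0854],[[0.002,-0.001,0.146],[0,0,0],0.0854],[[0.002,-0.001,0.146],[0,0,0],0.07],[[0.002,-0.001,0.146],[0,0,0],0.055],[[0.002,-0.001,0.146],[0,0,0],0.055],[[0.002,-0.001,0.146],[0,0,0],0.055],[[0.002,-0.001,0.146],[0,0,0],0.055],[[0.002,-0.001,0.146],[0,0,0],0.055],[[0.002,-0.001,0.146],[0,0,0],0.055]]'

```text
clock: 3.65
tcp_pos: [0.4703, -0.19, 0.0066]
tcp_rot: [-0.0, 1.0, -0.0, 0.001]
contact_force: [-0.5, 1.7, 5.3]
width: 0.0585
```

>>> send_rows --steps '[[[0,0,-0.01],[0,0,0],0.055],[[0,0,-0.03],[0,0,0],0.055],[[0,0,-0.06],[0,0,0],0.055],[[0,0,-0.09],[0,0,0],0.055],[[0,0,-0.11],[0,0,0],0.055],[[0,0,-0.12],[0,0,0],0.055],[[0,0,-0.12],[0,0,0],0.055],[[0,0,-0.12],[0,0,0],0.055]]'

```text
clock: 4.45
tcp_pos: [0.469, -0.1896, 0.1247]
tcp_rot: [-0.0, 1.0, 0.0, -0.001]
contact_force: [0.4, -0.1, -1.2]
width: 0.0582
```

```bash
python3 - <<'E'
from h import *
s=status.read_state();print(s['tcp_pos'],s['tcp_rot'],s['width'])
snap('wrist','w2.png')
E
```

```text
[ 0.46899135 -0.1896106   0.12469891] [-8.86732195e-05  9.99999797e-01  2.78381378e-04 -5.65734252e-04] 0.05817190274891048
```

View pics/w2.png

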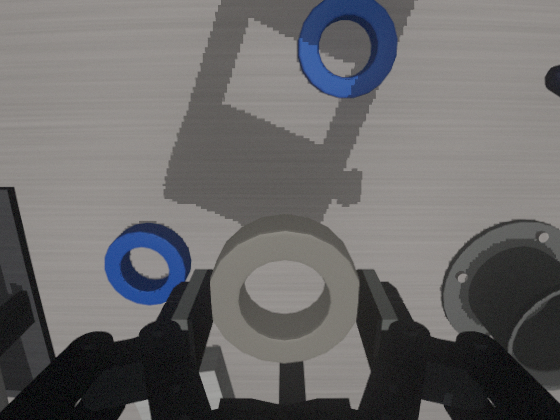

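The ring is held, with its top face spanning about x 211–359 and y 231–361.

```bash
cat >> h.py <<'E'
def proj(P):
    c=viewer.calibration('wrist');T=np.linalg.inv(c['T_tool_cam'])
    return cv2.projectPoints(np.array(P,float),cv2.Rodrigues(T[:3,:3])[0],T[:3,3],c['K'],c['distortion'])[0].reshape(-1,2)
def circ(x,y,z,r,pitch=0):
    a=np.linspace(0,2*np.pi,73);return np.c_[x+r*np.cos(a)*np.cos(pitch),y+r*np.sin(a),z+r*np.cos(a)*np.sin(pitch)]
E
python3 - <<'E'
from h import *
im=cv2.imread('pics/w2.png')
for p in (-.1,0,.1):
  for x in (0,.003):
    o=[]
    for r in (.031,.018):
      q=proj(circ(x,0,-.0134,r,p));o+=[q.min(0).round(),q.max(0).round()]
    print(p,x,*o)
cv2.imwrite('pics/w2c.png',cv2.resize(im[200:380,180:390],None,fx=3,fy=3,interpolation=cv2.INTER_CUBIC))
E
```

```text
-0.1 0 [206. 233.] [363. 360.] [239. 264.] [330. 337.]
-0.1 0.003 [206. 225.] [364. 354.] [239. 257.] [331. 331.]
0 0 [206. 229.] [363. 365.] [239. 261.] [330. 340.]
0 0.003 [206. 222.] [364. 360.] [239. 254.] [331. 334.]
0.1 0 [206. 227.] [363. 370.] [239. 259.] [330. 343.]
0.1 0.003 [206. 219.] [364. 364.] [239. 252.] [331. 337.]
```

View pics/w2c.png

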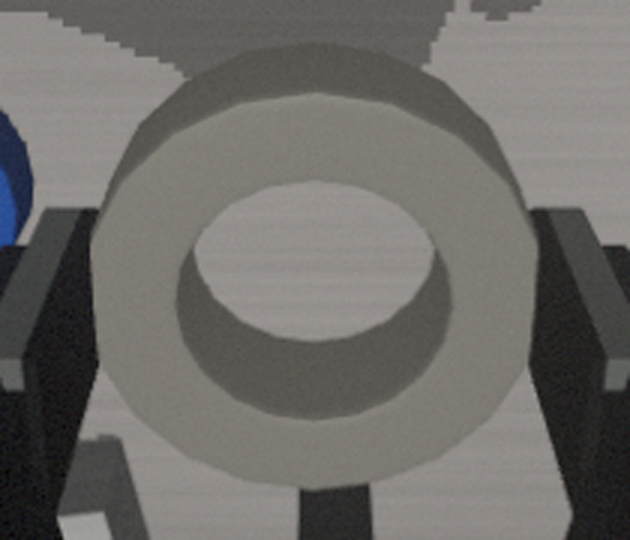

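```bash
python3 - <<'E'
from h import *
for z in (0,-.004,-.008,-.012,-.016): print(z,proj([[.011,-.031,z],[.011,-.040,z]]).round(0).tolist())
print(at('wrist',(508,287),.006))
E
```

```text
0 [[211.0, 262.0], [189.0, 262.0]]
-0.004 [[209.0, 266.0], [187.0, 266.0]]
-0.008 [[207.0, 271.0], [185.0, 271.0]]
-0.012 [[205.0, 276.0], [182.0, 276.0]]
-0.016 [[203.0, 281.0], [179.0, 281.0]]
[ 0.5408 -0.0094  0.006 ]
```

>>> send_rows --steps '[[[-0.01,0.01,-0.02],[0,0,0],0.055],[[-0.025,0.035,-0.04],[0,0,0],0.055],[[-0.045,0.065,-0.04],[0,0,0],0.055],[[-0.07,0.1,-0.04],[0,0,0],0.055],[[-0.095,0.135,-0.04],[0,0,0],0.055],[[-0.115,0.165,-0.04],[0,0,0],0.055],[[-0.126,0.181,-0.04],[0,0,0],0.055],[[-0.131,0.186,-0.04],[0,0,0],0.055],[[-0.131,0.186,-0.04],[0,0,0],0.055],[[-0.131,0.186,-0.04],[0,0,0],0.055]]'

```text
clock: 5.5
tcp_pos: [0.5997, -0.005, 0.1648]
tcp_rot: [0.0, 1.0, -0.0, -0.001]
contact_force: [-0.8, 0.3, -0.9]
width: 0.0583
```

```bash
python3 - <<'E'
from h import *
s=status.read_state();print(s['tcp_pos'],s['tcp_rot'],s['width'])
snap('wrist','w3.png')
E
```

```text
[ 0.5996667  -0.00502451  0.16482804] [ 3.59893448e-04  9.99999542e-01 -2.73225422e-04 -8.43615729e-04] 0.05826507283711429
```

View pics/w3.png

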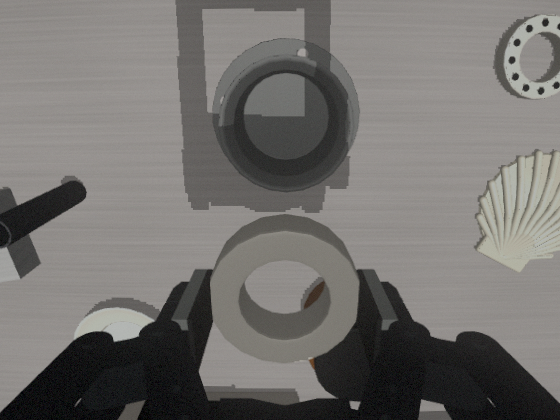

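The mouth is centred at about x 286 with its rim from y≈57 to 191. The floor disc spans x 244–329 and the strainer is at about (541,57).

```bash
python3 - <<'E'
from h import *
s=status.read_state();im=cv2.imread('pics/w3.png')
for p in [(218,120),(354,120),(286,191),(286,57)]: print('rim',at('wrist',p,.073))
for p in [(244,115),(329,115),(286,160)]: print('floor',at('wrist',p,.008))
for p in [(212,110),(360,110),(286,38)]: print('fl',at('wrist',p,.006))
print('strainer',at('wrist',(541,57),.014))
R=Ro.from_quat(s['tcp_rot']).as_matrix()
def ov(c,r):
    P=circ(*c,r)-s['tcp_pos']; 
    for q in proj(P@R): cv2.circle(v,tuple((q*8).astype(int)),6,(0,0,255),-1,cv2.LINE_AA,3)
v=im.copy();ov((.540,-.005,.073),.0425);ov((.540,-.005,.006),.058);ov((.54,-.005,.073),.0385)
cv2.imwrite('pics/w3c.png',cv2.resize(v[20:210,190:380],None,fx=3,fy=3))
E
```

```text
rim [ 0.539  -0.0457  0.073 ]
rim [0.5391 0.0374 0.073 ]
rim [ 0.5842 -0.0042  0.073 ]
rim [ 0.5029 -0.0041  0.073 ]
floor [ 0.5413 -0.0365  0.008 ]
floor [0.5414 0.0296 0.008 ]
floor [ 0.5768 -0.0039  0.008 ]
fl [ 0.5374 -0.0615  0.006 ]
fl [0.5377 0.0539 0.006 ]
fl [ 0.4854 -0.0038  0.006 ]
strainer [0.4965 0.1876 0.014 ]
```

View pics/w3c.png

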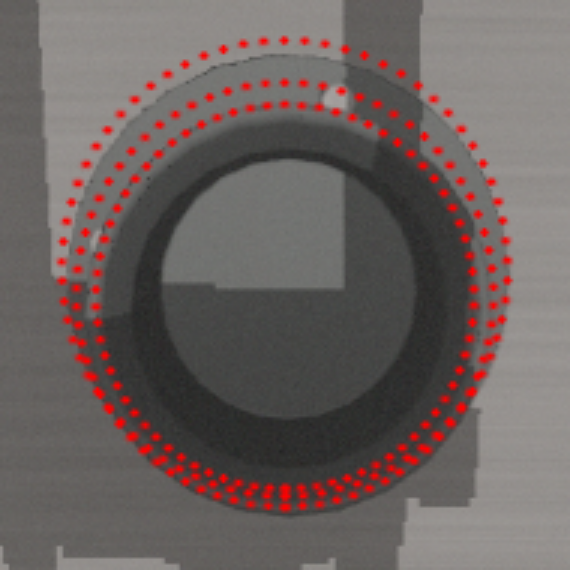

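>>> send_rows --steps '[[[0.015,0.001,0],[0,0,0],0.055],[[0.035,0.001,0],[0,0,0],0.055],[[0.052,0.001,0.01],[0,0,0],0.055],[[0.058,0.001,0.03],[0,0,0],0.055],[[0.058,0.001,0.05],[0,0,0],0.055],[[0.058,0.001,0.065],[0,0,0],0.055],[[0.058,0.001,0.075],[0,0,0],0.055],[[0.058,0.001,0.08],[0,0,0],0.055],[[0.058,0.001,0.08],[0,0,0],0.055],[[0.058,0.001,0.08],[0,0,0],0.055]]'

```text
clock: 6.55
tcp_pos: [0.543, -0.0031, 0.0859]
tcp_rot: [0.0, 1.0, -0.0, 0.001]
contact_force: [-0.1, -0.7, -0.7]
width: 0.0587
```

```bash
python3 - <<'E'
from h import *
s=status.read_state();print(s['tcp_pos'],s['tcp_rot'],s['width'],s['contact_force'])
im=snap('wrist','w4.png')
cv2.imwrite('pics/w4c.png',cv2.resize(im[190:400,160:410],None,fx=3,fy=2.8,interpolation=cv2.INTER_CUBIC))
E
```

```text
[ 0.54302808 -0.00307755  0.08589725] [ 4.35667767e-05  9.99999809e-01 -7.92340859e-06  6.17250159e-04] 0.05865643368801559 [-0.14498209 -0.681995   -0.72085017]
```

View pics/w4c.png

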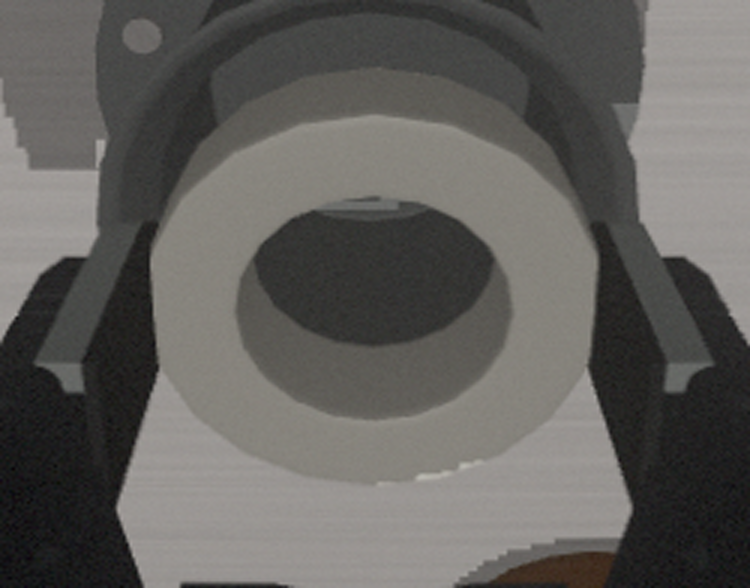

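>>> send_rows --steps '[[[0.0005,-0.001,0.005],[0,0,0],0.055],[[0.0005,-0.001,0.01],[0,0,0],0.055],[[0.0005,-0.001,0.014],[0,0,0],0.055],[[0.0005,-0.001,0.016],[0,0,0],0.055],[[0.0005,-0.001,0.016],[0,0,0],0.055],[[0.0005,-0.001,0.016],[0,0,0],0.055]]'

```text
clock: 7.2
tcp_pos: [0.5422, -0.0038, 0.0693]
tcp_rot: [-0.0, 1.0, 0.0, 0.0]
contact_force: [0.8, -0.2, -1.2]
width: 0.0585
```

Free and centred; release, then rise and look for the ring numerically.

>>> send_rows --steps '[[[0,0,0],[0,0,0],0.08],[[0,0,0],[0,0,0],0.08],[[0,0,0],[0,0,0],0.08],[[0,0,0],[0,0,0],0.08],[[0,0,-0.03],[0,0,0],0.0854],[[-0.02,0,-0.06],[0,0,0],0.0854],[[-0.05,0,-0.09],[0,0,0],0.0854],[[-0.058,0,-0.096],[0,0,0],0.0854],[[-0.058,0,-0.096],[0,0,0],0.0854],[[-0.058,0,-0.096],[0,0,0],0.0854]]'

```text
clock: 8.2
tcp_pos: [0.5983, -0.0038, 0.1637]
tcp_rot: [-0.0, 1.0, 0.0, -0.002]
contact_force: [-1.4, -0.3, -0.5]
width: 0.0854
```

```bash
python3 - <<'E'
from h import *
s=status.read_state();print(s['tcp_pos'],s['tcp_rot'],s['width'],s['contact_force'])
im=snap('wrist','w5.png')
t=snap('top','t5.png')[185:250,275:345]
a=cv2.resize(im[20:210,190:380],None,fx=2.2,fy=2.2,interpolation=cv2.INTER_CUBIC);b=cv2.resize(t,(380,418),interpolation=cv2.INTER_CUBIC)
cv2.imwrite('pics/w5c.png',np.hstack([a,b]))
E
```

```text
[ 0.59825899 -0.00377014  0.16369894] [-1.08364909e-04  9.99997970e-01  1.06141799e-04 -2.00914911e-03] 0.08541827162458282 [-1.41967354 -0.26119297 -0.49457488]
```

View pics/w5c.png

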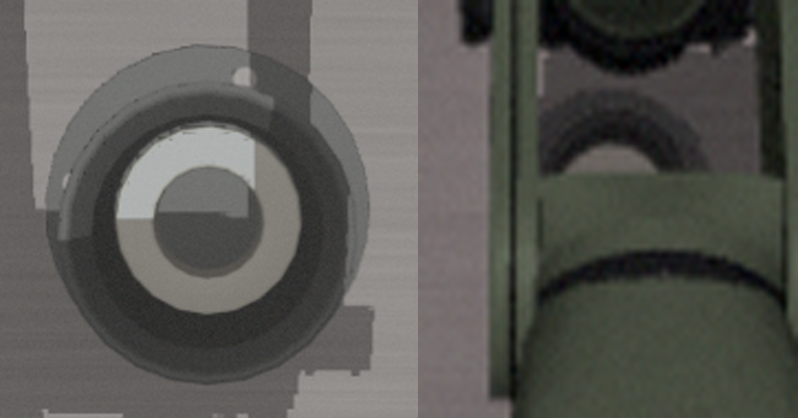

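>>> send_rows --steps '[[[0.02,0.035,0.012],[0,0,0],0.0854],[[0.04,0.075,0.012],[0,0,0],0.0854],[[0.06,0.115,0.012],[0,0,0],0.0854],[[0.08,0.15,0.012],[0,0,0],0.0854],[[0.095,0.18,0.012],[0,0,0],0.0854],[[0.103,0.191,0.012],[0,0,0],0.0854],[[0.103,0.191,0.012],[0,0,0],0.0854],[[0.103,0.191,0.012],[0,0,0],0.0854],[[0.103,0.191,0.012],[0,0,0],0.0854]]'

```text
clock: 9.2
tcp_pos: [0.4976, 0.186, 0.1531]
tcp_rot: [0.001, 1.0, -0.0, -0.0]
contact_force: [0.2, 0.4, 0.2]
width: 0.0854
```

```bash
python3 - <<'E'
from h import *
s=status.read_state();print(s['tcp_pos'],s['tcp_rot'],s['width'],s['contact_force'])
im=snap('wrist','w6.png')
R=Ro.from_quat(s['tcp_rot']).as_matrix()
v=im.copy()
e=proj(np.array([[.495,.1875,.014]]-s['tcp_pos'])@R)[0];print(e)
hsv=cv2.cvtColor(im,cv2.COLOR_BGR2HSV);print(im[int(e[1]),int(e[0])],im[int(e[1]),int(e[0])-30],im[int(e[1]),int(e[0])+30],im[int(e[1])-60,int(e[0])])
for q in proj((circ(.495,.1875,.014,.031)-s['tcp_pos'])@R): cv2.circle(v,tuple((q*8).astype(int)),6,(0,0,255),-1,cv2.LINE_AA,3)
cv2.imwrite('pics/w6o.png',v)
E
```

```text
[0.49757192 0.18596197 0.15310098] [ 6.23543119e-04  9.99999781e-01 -2.21825298e-04 -3.96574485e-06] 0.08535078763444116 [0.19496107 0.4405919  0.18550378]
[286.45449548 190.19145591]
[84 82 88] [107 113 113] [106 112 113] [83 83 87]
```

View pics/w6o.png

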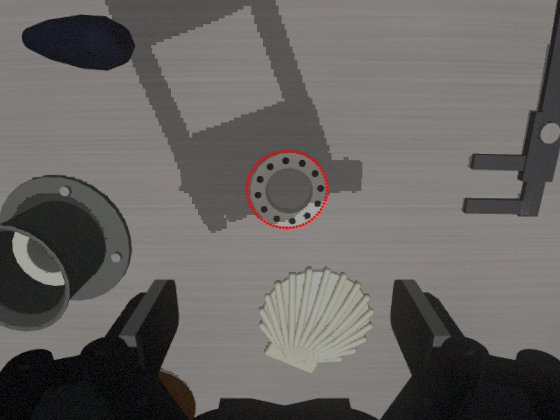

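>>> send_rows --steps '[[[0.002,0.0025,0.03],[0,0,0],0.0854],[[0.002,0.0025,0.06],[0,0,0],0.0854],[[0.002,0.0025,0.09],[0,0,0],0.0854],[[0.002,0.0025,0.115],[0,0,0],0.0854],[[0.002,0.0025,0.13],[0,0,0],0.0854],[[0.002,0.0025,0.142],[0,0,0],0.0854],[[0.002,0.0025,0.151],[0,0,0],0.0854],[[0.002,0.0025,0.151],[0,0,0],0.0854],[[0.002,0.0025,0.151],[0,0,0],0.07],[[0.002,0.0025,0.151],[0,0,0],0.055],[[0.002,0.0025,0.151],[0,0,0],0.055],[[0.002,0.0025,0.151],[0,0,0],0.055],[[0.002,0.0025,0.151],[0,0,0],0.055],[[0.002,0.0025,0.151],[0,0,0],0.055],[[0.002,0.0025,0.151],[0,0,0],0.055]]'

```text
clock: 10.75
tcp_pos: [0.4958, 0.1898, 0.0041]
tcp_rot: [-0.0, 1.0, 0.0, 0.001]
contact_force: [-1.0, -1.2, 6.6]
width: 0.0584
```

>>> send_rows --steps '[[[0,0,-0.01],[0,0,0],0.055],[[0,0,-0.03],[0,0,0],0.055],[[0,0,-0.06],[0,0,0],0.055],[[0,0,-0.09],[0,0,0],0.055],[[0,0,-0.11],[0,0,0],0.055],[[0,0,-0.12],[0,0,0],0.055],[[0,0,-0.12],[0,0,0],0.055],[[0,0,-0.12],[0,0,0],0.055]]'

```text
clock: 11.55
tcp_pos: [0.4945, 0.1895, 0.1218]
tcp_rot: [-0.0, 1.0, -0.0, -0.0]
contact_force: [-0.8, -0.3, -0.9]
width: 0.0581
```

```bash
python3 - <<'E'
from h import *
s=status.read_state();print(s['tcp_pos'],s['tcp_rot'],s['width'])
im=snap('wrist','w7.png')
# bright-vs-dark profile along column through ring centre, and row
g=cv2.cvtColor(im,cv2.COLOR_BGR2GRAY)
for n in ('w2','w7'):
    g=cv2.cvtColor(cv2.imread(f'pics/{n}.png'),cv2.COLOR_BGR2GRAY)
    print(n,'col286',g[205:385:3,286].tolist());print('row300',g[298,180:390:3].tolist())
E
```

```text
[0.49446395 0.18950643 0.12181793] [-1.40525997e-04  9.99999867e-01 -1.27533670e-04 -4.78631027e-04] 0.05813410151612136
w2 col286 [100, 93, 91, 92, 85, 85, 86, 85, 90, 134, 128, 128, 125, 127, 127, 126, 124, 122, 120, 146, 147, 145, 146, 143, 147, 145, 139, 143, 141, 147, 144, 147, 145, 146, 146, 145, 122, 87, 88, 86, 87, 88, 89, 88, 91, 127, 125, 123, 123, 123, 122, 119, 121, 45, 42, 41, 42, 40, 42, 40]
row300 [35, 67, 66, 67, 64, 42, 33, 30, 33, 33, 38, 123, 121, 121, 123, 122, 121, 123, 124, 123, 82, 81, 80, 82, 146, 145, 148, 147, 148, 146, 148, 147, 149, 145, 149, 149, 147, 148, 148, 147, 149, 148, 147, 148, 147, 146, 104, 84, 83, 81, 103, 123, 123, 122, 123, 122, 123, 125, 125, 122, 38, 35, 43, 37, 37, 68, 68, 66, 68, 66]
w7 col286 [92, 93, 91, 89, 83, 83, 80, 87, 130, 124, 123, 123, 121, 122, 121, 121, 121, 124, 139, 141, 142, 141, 142, 145, 145, 141, 139, 141, 144, 140, 95, 154, 163, 165, 165, 165, 165, 135, 85, 86, 87, 89, 91, 112, 124, 122, 105, 45, 48, 121, 119, 172, 170, 171, 173, 172, 166, 169, 168, 170]
row300 [34, 65, 65, 63, 67, 57, 29, 33, 34, 33, 25, 92, 121, 117, 95, 74, 104, 119, 119, 119, 84, 75, 79, 140, 140, 141, 140, 141, 141, 139, 142, 139, 140, 143, 140, 138, 168, 142, 172, 172, 173, 142, 174, 151, 174, 174, 173, 96, 82, 83, 116, 119, 121, 122, 110, 108, 119, 119, 118, 43, 43, 34, 35, 40, 42, 63, 67, 67, 68, 61]
```

```bash
python3 - <<'E'
from h import *
for z in (-.0099,-.0115):
 for p in (-.15,0,.15):
  o=[]
  for r in (.031,.018):
      q=proj(circ(0,0,z,r,p));o+=[q.min(0).round(),q.max(0).round()]
  print(z,p,*o)
E
```

```text
-0.0099 -0.15 [208. 232.] [362. 352.] [240. 261.] [329. 330.]
-0.0099 0 [208. 226.] [362. 360.] [240. 257.] [329. 335.]
-0.0099 0.15 [208. 222.] [361. 367.] [240. 255.] [329. 338.]
-0.0115 -0.15 [207. 233.] [363. 354.] [240. 263.] [330. 333.]
-0.0115 0 [207. 228.] [362. 362.] [240. 259.] [330. 337.]
-0.0115 0.15 [207. 224.] [362. 369.] [240. 257.] [330. 341.]
```

>>> send_rows --steps '[[[-0.003,-0.012,0],[0,0,0],0.055],[[-0.01,-0.037,0],[0,0,0],0.055],[[-0.018,-0.07,0],[0,0,0],0.055],[[-0.026,-0.105,0],[0,0,0],0.055],[[-0.035,-0.14,0],[0,0,0],0.055],[[-0.042,-0.17,0],[0,0,0],0.055],[[-0.047,-0.188,0],[0,0,0],0.055],[[-0.048,-0.1935,0.01],[0,0,0],0.055],[[-0.048,-0.1935,0.025],[0,0,0],0.055],[[-0.048,-0.1935,0.035],[0,0,0],0.055],[[-0.048,-0.1935,0.035],[0,0,0],0.055],[[-0.048,-0.1935,0.035],[0,0,0],0.055]]'

```text
clock: 12.8
tcp_pos: [0.5428, -0.0034, 0.0868]
tcp_rot: [-0.0, 1.0, 0.0, -0.001]
contact_force: [-0.1, -0.1, -0.8]
width: 0.0584
```

>>> send_rows --steps '[[[0,-0.0005,0.006],[0,0,0],0.055],[[0,-0.0005,0.012],[0,0,0],0.055],[[0,-0.0005,0.016],[0,0,0],0.055],[[0,-0.0005,0.0175],[0,0,0],0.055],[[0,-0.0005,0.0175],[0,0,0],0.055],[[0,-0.0005,0.0175],[0,0,0],0.055]]'

```text
clock: 13.4
tcp_pos: [0.5432, -0.0043, 0.0699]
tcp_rot: [-0.0, 1.0, 0.0, 0.0]
contact_force: [-0.5, 0.3, -1.1]
width: 0.0582
```

>>> send_rows --steps '[[[0,0,0],[0,0,0],0.08],[[0,0,0],[0,0,0],0.08],[[0,0,0],[0,0,0],0.08],[[0,0,0],[0,0,0],0.08],[[0,0,-0.03],[0,0,0],0.0854],[[-0.02,0,-0.06],[0,0,0],0.0854],[[-0.05,0,-0.09],[0,0,0],0.0854],[[-0.058,0,-0.096],[0,0,0],0.0854],[[-0.058,0,-0.096],[0,0,0],0.0854],[[-0.058,0,-0.096],[0,0,0],0.0854]]'

```text
clock: 14.4
tcp_pos: [0.5992, -0.0043, 0.1642]
tcp_rot: [-0.0, 1.0, 0.0, -0.002]
contact_force: [-0.2, 0.1, -0.1]
width: 0.0856
```

```bash
python3 - <<'E'
from h import *
s=status.read_state();print(s['tcp_pos'],s['tcp_rot'],s['width'],s['contact_force'])
im=snap('wrist','w8.png')
R=Ro.from_quat(s['tcp_rot']).as_matrix()
for n in ('w5','w8'):
    g=cv2.cvtColor(cv2.imread(f'pics/{n}.png'),cv2.COLOR_BGR2GRAY)
    print(n,'col',g[50:200:2,287].tolist());print('row',g[120,220:350:2].tolist())
for z in (.028,.042):
  for r in (.031,.018):
    q=proj((circ(.5425,-.004,z,r)-s['tcp_pos'])@R);print(z,r,q.min(0).round(),q.max(0).round())
np.savez('w8.npz',p=s['tcp_pos'],r=s['tcp_rot'])
E
```

```text
[ 0.59924006 -0.00428089  0.1641637 ] [-1.24283630e-04  9.99997902e-01  7.74227470e-05 -2.04332828e-03] 0.0856406044447978 [-0.15502038  0.06533321 -0.10921175]
w5 col [113, 118, 116, 114, 110, 103, 87, 75, 67, 68, 72, 59, 50, 103, 169, 177, 176, 178, 176, 175, 177, 176, 167, 113, 112, 116, 115, 112, 115, 117, 112, 111, 115, 89, 75, 73, 73, 77, 75, 74, 73, 73, 73, 70, 73, 69, 81, 84, 121, 128, 128, 127, 125, 126, 126, 121, 73, 46, 48, 50, 48, 50, 49, 47, 53, 57, 60, 59, 57, 60, 71, 72, 75, 97, 95]
row [101, 76, 70, 70, 70, 66, 50, 47, 49, 48, 50, 83, 129, 131, 130, 129, 131, 132, 131, 121, 78, 73, 76, 74, 74, 77, 74, 73, 74, 74, 77, 77, 76, 75, 74, 73, 72, 73, 74, 72, 72, 77, 73, 73, 82, 118, 128, 127, 126, 130, 126, 125, 125, 94, 49, 50, 50, 49, 53, 55, 56, 50, 56, 61, 97]
w8 col [117, 117, 114, 108, 106, 89, 73, 64, 67, 68, 61, 48, 100, 111, 175, 177, 177, 177, 176, 176, 176, 176, 176, 139, 117, 113, 112, 112, 114, 113, 111, 112, 111, 114, 76, 73, 73, 73, 73, 77, 75, 73, 74, 74, 74, 71, 85, 96, 96, 87, 131, 129, 93, 34, 31, 35, 113, 125, 58, 48, 51, 53, 47, 52, 57, 56, 57, 54, 64, 64, 79, 67, 99, 98, 97]
row [110, 87, 75, 67, 69, 71, 65, 49, 53, 50, 174, 177, 177, 175, 178, 177, 175, 176, 169, 102, 110, 76, 76, 74, 73, 77, 76, 76, 76, 69, 74, 74, 71, 72, 77, 73, 74, 75, 71, 73, 75, 75, 73, 71, 76, 114, 131, 112, 37, 36, 36, 83, 126, 115, 49, 42, 52, 47, 50, 58, 52, 58, 66, 71, 84]
0.028 0.031 [242.  75.] [327. 162.]
0.028 0.018 [260.  94.] [310. 145.]
0.042 0.031 [240.  75.] [330. 166.]
0.042 0.018 [259.  95.] [311. 148.]
```

>>> send_rows --steps '[[[0,0,-0.04],[0,0,0],0.0854],[[-0.01,-0.03,-0.071],[0,0,0],0.0854],[[-0.025,-0.07,-0.071],[0,0,0],0.0854],[[-0.042,-0.115,-0.071],[0,0,0],0.0854],[[-0.06,-0.16,-0.071],[0,0,0],0.0854],[[-0.075,-0.205,-0.071],[0,0,0],0.0854],[[-0.09,-0.245,-0.071],[0,0,0],0.0854],[[-0.098,-0.268,-0.071],[0,0,0],0.0854],[[-0.098,-0.268,-0.071],[0,0,0],0.0854],[[-0.098,-0.268,-0.071],[0,0,0],0.0854],[[-0.098,-0.268,-0.071],[0,0,0],0.0854]]'

```text
clock: 15.55
tcp_pos: [0.6984, -0.2708, 0.2362]
tcp_rot: [-0.001, 1.0, 0.001, -0.001]
contact_force: [0.2, 0.5, -0.1]
width: 0.0854
```

```bash
python3 - <<'E'
from h import *
s=status.read_state();print(s['tcp_pos'],s['tcp_rot'],s['width'],s['contact_force'])
im=snap('wrist','w9.png')
v=im.copy()
R=Ro.from_quat(s['tcp_rot']).as_matrix()
for z in (.15,.03):
  for q in proj((circ(.64,-.272,z,.014 if z>.1 else .015)-s['tcp_pos'])@R): cv2.circle(v,tuple((q*8).astype(int)),6,(0,0,255),-1,cv2.LINE_AA,3)
cv2.imwrite('pics/w9c.png',cv2.resize(v[:280,130:490],None,fx=2.1,fy=2.1,interpolation=cv2.INTER_CUBIC))
E
```

```text
[ 0.69839468 -0.27083786  0.23617102] [-5.84509516e-04  9.99999202e-01  6.93729031e-04 -8.79602989e-04] 0.08535751540410903 [ 0.15382728  0.46007822 -0.06764471]
```

View pics/w9c.png

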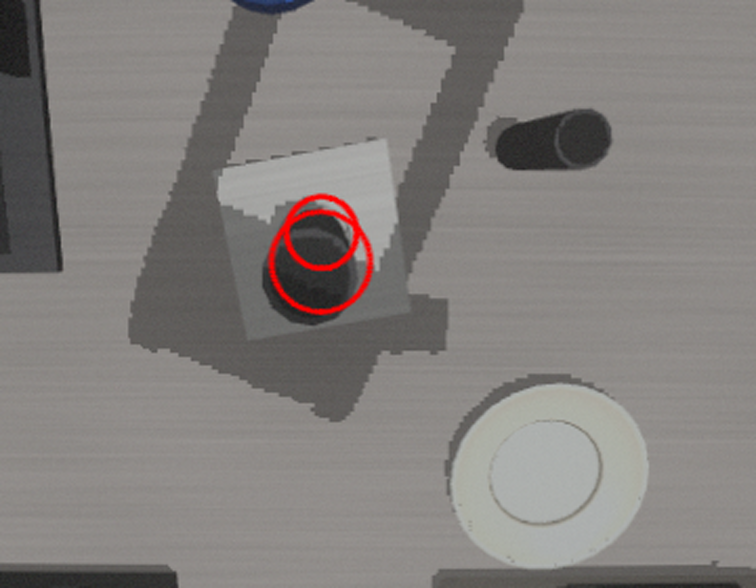

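The core's top is centred at about (277.6,131.4) in full-frame pixels and the stand's top face at (280.2,114.6). The small rod is well clear.

```bash
python3 - <<'E'
from h import *
for p,z in [((277.6,131.4),.15),((255,131),.15),((300,131),.15),((277.6,154.7),.15),((280.2,114.6),.03),((420,66),.08)]: print(at('wrist',p,z))
E
```

```text
[ 0.6443 -0.2748  0.15  ]
[ 0.644  -0.2884  0.15  ]
[ 0.6441 -0.2614  0.15  ]
[ 0.6584 -0.2749  0.15  ]
[ 0.644  -0.2743  0.03  ]
[ 0.6034 -0.1684  0.08  ]
```

>>> send_rows --steps '[[[0.03,-0.002,0],[0,0,0],0.0854],[[0.0544,-0.0037,0.0],[0,0,0],0.0854],[[0.0544,-0.0037,0.02],[0,0,0],0.0854],[[0.0544,-0.0037,0.05],[0,0,0],0.0854],[[0.0544,-0.0037,0.08],[0,0,0],0.0854],[[0.0544,-0.0037,0.105],[0,0,0],0.0854],[[0.0544,-0.0037,0.122],[0,0,0],0.0854],[[0.0544,-0.0037,0.131],[0,0,0],0.0854],[[0.0544,-0.0037,0.131],[0,0,0],0.0854],[[0.0544,-0.0037,0.131],[0,0,0],0.0854]]'

```text
clock: 16.6
tcp_pos: [0.6453, -0.2757, 0.1069]
tcp_rot: [-0.0, 1.0, -0.0, 0.001]
contact_force: [0.7, -0.0, 0.6]
width: 0.0851
```

>>> send_rows --steps '[[[0,0,0],[0,0,0],0.06],[[0,0,0],[0,0,0],0.045],[[0,0,0],[0,0,0],0.035],[[0,0,0],[0,0,0],0.02],[[0,0,0],[0,0,0],0.02],[[0,0,0],[0,0,0],0.02],[[0,0,0],[0,0,0],0.02],[[0,0,0],[0,0,0],0.02]]'

```text
clock: 17.4
tcp_pos: [0.645, -0.276, 0.1063]
tcp_rot: [-0.0, 1.0, -0.0, 0.0]
contact_force: [-0.1, 1.1, 3.6]
width: 0.0267
```

>>> send_rows --steps '[[[0,0,-0.005],[0,0,0],0.02],[[0,0,-0.015],[0,0,0],0.02],[[0,0,-0.035],[0,0,0],0.02],[[0,0,-0.06],[0,0,0],0.02],[[0,0,-0.085],[0,0,0],0.02],[[0,0,-0.1],[0,0,0],0.02],[[0,0,-0.1],[0,0,0],0.02],[[0.01,0.025,-0.1],[0,0,0],0.02],[[0.022,0.06,-0.1],[0,0,0],0.02],[[0.038,0.1,-0.1],[0,0,0],0.02],[[0.053,0.14,-0.1],[0,0,0],0.02],[[0.068,0.18,-0.1],[0,0,0],0.02],[[0.081,0.215,-0.1],[0,0,0],0.02],[[0.091,0.243,-0.1],[0,0,0],0.02],[[0.098,0.261,-0.1],[0,0,0],0.02],[[0.102,0.269,-0.1],[0,0,0],0.02],[[0.102,0.271,-0.1],[0,0,0],0.02],[[0.102,0.271,-0.1],[0,0,0],0.02],[[0.102,0.271,-0.1],[0,0,0],0.02]]'

```text
clock: 19.3
tcp_pos: [0.5431, -0.0059, 0.2056]
tcp_rot: [0.0, 1.0, -0.0, -0.0]
contact_force: [0.0, -0.2, -1.2]
width: 0.0264
```

```bash
python3 - <<'E'
from h import *
s=status.read_state();print(s['tcp_pos'],s['tcp_rot'],s['width'],s['contact_force'])
im=snap('wrist','w10.png');snap('scene','s10.png')
R=Ro.from_quat(s['tcp_rot']).as_matrix()
g=cv2.cvtColor(im,cv2.COLOR_BGR2GRAY)
for zt in (.0963,.0):
  c=proj([[0,0,zt]])[0];print('axis at',zt,c, 'halfw',proj([[0,.014,zt]])[0]-c)
for y in (140,160,175,190,205,220): print(y,g[y,236:336:2].tolist())
print('col285',g[100:260:3,285].tolist())
sc=cv2.imread('pics/s10.png'); cv2.imwrite('pics/v10.png',np.hstack([im[80:420,80:480],cv2.resize(sc[120:290,170:370],(400,340))]))
E
```

```text
[ 0.54307366 -0.00594482  0.20556401] [ 3.66587255e-04  9.99999917e-01 -1.79444692e-04 -8.94175353e-06] 0.026433561170181127 [ 0.0049788  -0.15559306 -1.16097595]
axis at 0.0963 [284.45631275 211.41738888] halfw [20.91841012 -0.02421307]
axis at 0.0 [284.70086295 285.09883566] halfw [32.70742726 -0.07282031]
140 [79, 79, 81, 79, 79, 80, 77, 78, 75, 76, 79, 78, 78, 79, 76, 57, 50, 53, 52, 52, 53, 53, 53, 55, 58, 61, 61, 54, 53, 56, 52, 53, 52, 55, 51, 49, 71, 76, 75, 80, 78, 76, 79, 117, 116, 120, 117, 115, 115, 118]
160 [107, 108, 70, 77, 76, 78, 71, 61, 52, 53, 58, 62, 124, 135, 139, 68, 37, 72, 136, 134, 133, 134, 127, 98, 116, 134, 135, 133, 131, 117, 32, 41, 72, 134, 134, 136, 135, 133, 96, 132, 67, 54, 57, 59, 64, 69, 74, 76, 74, 75]
175 [74, 72, 63, 60, 50, 53, 45, 69, 135, 137, 71, 35, 30, 118, 134, 117, 72, 75, 74, 73, 72, 71, 74, 75, 72, 73, 73, 69, 74, 71, 74, 73, 71, 72, 89, 133, 130, 132, 131, 134, 135, 131, 115, 70, 49, 55, 62, 58, 59, 67]
190 [67, 59, 58, 55, 57, 53, 51, 100, 134, 73, 34, 39, 120, 132, 117, 96, 129, 88, 89, 88, 70, 69, 73, 73, 71, 73, 70, 72, 73, 73, 70, 76, 90, 90, 85, 103, 134, 135, 133, 132, 134, 132, 127, 54, 54, 53, 54, 65, 62, 62]
205 [72, 69, 62, 60, 63, 59, 53, 53, 53, 50, 67, 130, 133, 107, 133, 73, 39, 40, 42, 37, 42, 41, 40, 36, 38, 34, 40, 37, 40, 42, 39, 42, 38, 41, 63, 131, 132, 130, 129, 102, 48, 53, 52, 55, 50, 60, 69, 80, 78, 73]
220 [151, 149, 124, 77, 72, 65, 59, 64, 61, 66, 60, 53, 52, 52, 43, 41, 39, 39, 40, 43, 40, 42, 42, 41, 42, 42, 38, 43, 41, 41, 43, 36, 39, 41, 44, 43, 54, 52, 50, 54, 55, 64, 63, 59, 63, 69, 82, 103, 111, 130]
col285 [149, 150, 150, 103, 78, 82, 77, 80, 76, 76, 80, 74, 53, 52, 79, 54, 53, 138, 137, 72, 133, 125, 74, 71, 69, 70, 72, 73, 70, 70, 68, 48, 38, 42, 42, 35, 40, 44, 36, 38, 41, 36, 38, 41, 44, 42, 42, 36, 33, 41, 41, 40, 38, 39]
```

```bash
python3 - <<'E'
from h import *
s=status.read_state();R=Ro.from_quat(s['tcp_rot']).as_matrix()
for x in (.541,.5425,.544):
  print(x,*[(proj((circ(x,-.005,.042,r)-s['tcp_pos'])@R).min(0).round(1),proj((circ(x,-.005,.042,r)-s['tcp_pos'])@R).max(0).round(1)) for r in (.031,.018)])
g=cv2.cvtColor(cv2.imread('pics/w10.png'),cv2.COLOR_BGR2GRAY)
print(g[142:200,285].tolist()); print(g[142:200,275].tolist())
E
```

```text
0.541 (array([248.5, 145.9]), array([322.5, 217.7])) (array([264. , 161.7]), array([307. , 203.3]))
0.5425 (array([248.5, 147.8]), array([322.4, 219.3])) (array([264. , 163.5]), array([306.9, 205. ]))
0.544 (array([248.6, 149.6]), array([322.4, 220.9])) (array([264. , 165.3]), array([306.9, 206.7]))
[79, 68, 67, 54, 54, 52, 53, 57, 140, 138, 138, 136, 137, 98, 73, 72, 72, 103, 133, 133, 134, 125, 96, 74, 74, 72, 75, 71, 73, 72, 69, 71, 73, 70, 67, 73, 72, 73, 73, 73, 71, 70, 70, 72, 70, 70, 65, 73, 68, 75, 71, 48, 39, 38, 38, 41, 40, 42]
[78, 83, 72, 65, 62, 54, 56, 56, 55, 105, 141, 139, 139, 139, 138, 137, 138, 136, 135, 136, 133, 134, 133, 128, 117, 72, 76, 73, 74, 72, 72, 72, 71, 72, 70, 75, 70, 70, 74, 70, 74, 74, 75, 73, 75, 70, 70, 72, 78, 85, 84, 89, 90, 70, 38, 43, 41, 41]
```

>>> send_rows --steps '[[[0,0.0005,0.015],[0,0,0],0.02],[[0,0.0005,0.03],[0,0,0],0.02],[[0,0.0005,0.042],[0,0,0],0.02],[[0,0.0005,0.05],[0,0,0],0.02],[[0,0.0005,0.055],[0,0,0],0.02],[[0,0.0005,0.06],[0,0,0],0.02],[[0,0.0005,0.065],[0,0,0],0.02],[[0,0.0005,0.07],[0,0,0],0.02],[[0,0.0005,0.073],[0,0,0],0.02],[[0,0.0005,0.073],[0,0,0],0.02]]'

```text
clock: 20.4
tcp_pos: [0.5424, -0.0045, 0.1324]
tcp_rot: [-0.0, 1.0, 0.0, -0.0]
contact_force: [-0.3, -0.4, -1.7]
width: 0.0264
```

>>> send_rows --steps '[[[0,0,0.004],[0,0,0],0.02],[[0,0,0.008],[0,0,0],0.02],[[0,0,0.012],[0,0,0],0.02],[[0,0,0.016],[0,0,0],0.02],[[0,0,0.02],[0,0,0],0.02],[[0,0,0.023],[0,0,0],0.02],[[0,0,0.025],[0,0,0],0.02],[[0,0,0.025],[0,0,0],0.02],[[0,0,0.025],[0,0,0],0.02]]'

```text
clock: 21.3
tcp_pos: [0.5428, -0.0045, 0.1079]
tcp_rot: [-0.0, 1.0, 0.0, 0.0]
contact_force: [1.0, 0.6, -2.0]
width: 0.0268
```

>>> send_rows --steps '[[[0,0,0.001],[0,0,0],0.02],[[0,0,0.002],[0,0,0],0.02],[[0,0,0.003],[0,0,0],0.02],[[0,0,0.003],[0,0,0],0.02],[[0,0,0.003],[0,0,0],0.02]]'

```text
clock: 21.8
tcp_pos: [0.5427, -0.0045, 0.1048]
tcp_rot: [-0.0, 1.0, 0.0, 0.0]
contact_force: [-0.4, 0.1, -1.7]
width: 0.0265
```

>>> send_rows --steps '[[[0,0,0.0005],[0,0,0],0.02],[[0,0,0.001],[0,0,0],0.02],[[0,0,0.0015],[0,0,0],0.02],[[0,0,0.0015],[0,0,0],0.02]]'

```text
clock: 22.2
tcp_pos: [0.543, -0.0045, 0.1043]
tcp_rot: [-0.0, 1.0, 0.0, 0.001]
contact_force: [-2.1, 0.7, 6.2]
width: 0.0267
```

>>> send_rows --steps '[[[0,0,-0.0005],[0,0,0],0.02],[[0,0,-0.0005],[0,0,0],0.029],[[0,0,-0.0005],[0,0,0],0.033],[[0,0,-0.0005],[0,0,0],0.04],[[0,0,-0.0005],[0,0,0],0.055],[[0,0,-0.0005],[0,0,0],0.07],[[0,0,-0.0005],[0,0,0],0.0854],[[0,0,-0.0005],[0,0,0],0.0854],[[0,0,-0.0005],[0,0,0],0.0854],[[0,0,-0.01],[0,0,0],0.0854],[[0,0,-0.03],[0,0,0],0.0854],[[0,0,-0.06],[0,0,0],0.0854],[[0,0,-0.09],[0,0,0],0.0854],[[0,0,-0.12],[0,0,0],0.0854],[[-0.03,0,-0.13],[0,0,0],0.0854],[[-0.05,0,-0.13],[0,0,0],0.0854],[[-0.055,0,-0.13],[0,0,0],0.0854],[[-0.055,0,-0.13],[0,0,0],0.0854],[[-0.055,0,-0.13],[0,0,0],0.0854]]'

```text
clock: 24.1
tcp_pos: [0.5965, -0.0045, 0.2329]
tcp_rot: [-0.0, 1.0, 0.0, -0.001]
contact_force: [0.6, 0.1, -0.4]
width: 0.0854
```

```bash
python3 - <<'E'
from h import *
s=status.read_state();print(s['tcp_pos'],s['contact_force'],s['width'])
im=snap('wrist','w11.png');R=Ro.from_quat(s['tcp_rot']).as_matrix()
g=cv2.cvtColor(im,cv2.COLOR_BGR2GRAY)
for n,z,r in (('coretop',.148,.014),('mouth',.073,.0385),('strainer',.042,.031)):
    q=proj((circ(.543,-.0045,z,r)-s['tcp_pos'])@R);print(n,q.min(0).round(),q.max(0).round())
for y in (90,110,130,145): print(y,g[y,206:366:3].tolist())
print('col284',g[30:200:3,284].tolist())
sc=snap('scene','s11.png');a=cv2.absdiff(sc,cv2.imread('pics/s0.png')).max(2)
m=cv2.morphologyEx((a>45).astype(np.uint8),cv2.MORPH_OPEN,np.ones((3,3)))
n,_,st,c=cv2.connectedComponentsWithStats(m);print([(st[i].tolist()) for i in range(1,n) if st[i][4]>40])
E
```

```text
[ 0.59647596 -0.00450887  0.23287449] [ 0.57072009  0.05035524 -0.39208969] 0.08540275928134998
coretop [261. 109.] [308. 156.]
mouth [235.  70.] [333. 169.]
strainer [248.  80.] [320. 153.]
90 [99, 96, 99, 99, 143, 143, 142, 142, 111, 113, 112, 112, 103, 89, 72, 69, 61, 50, 102, 175, 176, 176, 174, 174, 102, 49, 147, 174, 175, 87, 52, 155, 132, 124, 102, 58, 47, 53, 55, 55, 68, 81, 111, 109, 111, 128, 142, 139, 140, 138, 139, 142, 140, 141]
110 [95, 97, 95, 93, 97, 97, 96, 73, 73, 91, 97, 66, 69, 49, 49, 128, 129, 113, 175, 117, 77, 73, 42, 40, 70, 77, 78, 78, 75, 63, 44, 46, 73, 126, 128, 128, 126, 120, 49, 43, 55, 73, 71, 103, 108, 111, 107, 140, 138, 142, 140, 139, 139, 138]
130 [97, 97, 98, 97, 94, 97, 99, 92, 73, 74, 66, 55, 54, 47, 44, 84, 127, 127, 128, 92, 46, 48, 39, 46, 42, 45, 49, 42, 48, 47, 46, 48, 46, 70, 63, 36, 124, 58, 46, 45, 53, 68, 82, 102, 108, 109, 141, 143, 143, 140, 140, 143, 142, 143]
145 [97, 97, 98, 92, 97, 98, 95, 95, 95, 98, 69, 63, 62, 56, 56, 56, 46, 41, 49, 114, 115, 49, 36, 34, 31, 37, 38, 32, 36, 35, 36, 36, 52, 86, 43, 48, 47, 55, 57, 62, 63, 106, 73, 84, 94, 96, 141, 147, 146, 145, 146, 145, 144, 143]
col284 [138, 140, 138, 140, 138, 140, 135, 98, 118, 116, 114, 117, 105, 84, 68, 65, 76, 126, 176, 167, 147, 175, 152, 62, 38, 41, 44, 63, 45, 50, 45, 42, 50, 41, 35, 31, 31, 33, 31, 35, 29, 51, 49, 49, 55, 59, 60, 73, 94, 99, 94, 97, 140, 138, 139, 142, 138]
[[191, 0, 27, 14, 205], [216, 18, 16, 23, 173], [220, 42, 85, 105, 4761], [78, 79, 47, 65, 1923], [102, 119, 117, 48, 2130], [14, 143, 32, 37, 587], [253, 142, 42, 48, 1080], [269, 197, 17, 5, 60], [250, 200, 14, 18, 216], [178, 291, 16, 8, 79], [176, 303, 26, 13, 130], [225, 327, 22, 38, 620], [228, 365, 20, 13, 198]]
```

```bash
python3 -c "
from rig import close_job
print(close_job())"
```

```text
the job is handed in; nothing more can be done
None
```

The strainer cartridge is together and handed in at about 24 s of the 70 s allowed. The spacer went into the housing first, then the strainer flat on top. The core then went foot first through both rings until its foot met the floor, and I let go of it there.

**What the last checks showed:**
- **Rings:** After each drop I looked down the bore from the wrist camera. The spacer lay flat at the bottom. For the strainer, the visible ring matched a flat ring with its top face 42 mm above the bench, which is where it should be. That second check was by pixel values only.
- **Core:** On the way down there was no measurable side force, and contact came at the expected floor height with about 6 N. After release, the core's top was where an upright core on the floor should show it, to within a few pixels.
- **Arm:** The gripper is open, clear of everything, and reads close to zero force.
- **Bystanders:** Comparing the scene before and after shows changes only at the arm and its shadow, the three moved parts and the housing mouth. The shells, jar, calipers, dish, blue rings and small rod show no change.

**What failed or disagreed:**
- The gripper width read about 58.5 mm on the 62 mm rings and 26.7 mm on the 28 mm core. All three parts were held straight, so I took this as an offset in the reading.
- Position estimates from the different cameras disagreed by 2–10 mm. I used the close wrist view for each grasp and placement.
- I had used my 12 pictures before the core went in, so that step and the final state were checked by pixel values rather than by looking.

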